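Draw a tube deck out over its stand to a pointer and hold it

ROBOT

A 7-joint arm with a two-finger parallel gripper is mounted at the origin on the work surface. World frame = base frame: x ahead of the robot, y to its left, z up, the work surface at z = 0. Lengths are in m, angles in rad, forces in N, time in s.
With the tool pointing down it reaches from about 0.425 to 0.975 m from the base axis. Payload 16.7 kg.
Tool frame: the origin (TCP) lies midway between the tips of the shut fingers; the grasp point (between the pads) lies 19 mm behind it (hold_point_z is the distance from the TCP to the grasp point, in m); z points along the fingers, y is the direction in which the jaws open and shut (so a half turn about z gives the same grasp; the last joint's range is limited). The gripper opens to 85 mm and grips with 20 to 120 N. Pads are 22 mm wide; open, the fingers measure 114 mm over their backs; the gripper's body (76 mm by 85 mm) begins 54 mm behind the grasp point. The pads swing forward as they close: fully open they stand 13 mm farther back than shut.
Start: joints at [-1.252, 0.426, 0.074, 1.606, -0.034, 1.111, -0.067], TCP at [0.304, 0.602, 0.231] pointing down, gripper open.
Joint ranges: [-2.85, 2.85], [-0.5, 2.14], [-1.23, 1.37], [0.21, 2.46], [-1.02, 4.16], [0.16, 2.05], [-2.73, 2.73]. Speed limits (rad/s): [1.89, 1.89, 2.39, 2.39, 3.01, 3.01, 3.01].

INTERFACE

Orientations are given as a 3x3 rotation matrix whose columns are the frame's x, y, z axes.
In Python, from rig import get_obs, snapshot, job_done, hold_point_z gives the robot as it stands.
- The arm moves only by the tool carry_out, never from a script. Its argument "plan" is text: rows parted by semicolons, each of 7 numbers parted by spaces: the shift along the tool's x, y, z in cm, then the turn, a rotation vector about the tool's x, y, z in rad, then the opening, from -1 (shut) to 1 (fully open), so that 0 is half open. A call has 1 to 10 rows; each row is the pose to reach, as a shift and turn from the pose measured when the call began, along the tool's axes at that moment; what a row does not reach only later rows make up. A row lasts 1/10 s, in which the tool goes at most 50 mm and 8.59 degrees, less where a joint would pass 70% of its speed; a pose out of reach is approached as far as the arm can. A call with a gripper value outside its range is refused whole. The fingers move at their own pace and stop on an object; "newtons" is the grip in N (left out, the last holds). Time passes only in rows, so rows that repeat a pose let the fingers close. It gives the time, the measured TCP pose, the force and the opening at its end, in the units of the state.
- get_obs(): the state, without advancing time (a new reading comes with each control period).
- snapshot(name): name is "side" or "top" or "wrist"; returns a dict with "color" (400x640x3 uint8, blue, green, red), "fx", "fy", "cx", "cy" (pixels), "dist_coeffs" ([k1, k2, p1, p2, k3] as OpenCV has them; the pictures are not rectified), "position" and "attitude" of the camera in the world. Camera axes: x right, y down, z forward; pixel columns grow to the right and rows downward; lengths in m; the calibration is good to about 2 mm. A picture is of the moment at which its call begins. There is no depth.
- job_done(): hands the job in, once; it reports no verdict.
The state is a dict: "time": time; "joints": joint angles; "qd": joint speeds; "tau": joint torques, N m; "ee_pos": TCP position; "eef_rot": TCP orientation; "contact_force": force on the tool from outside, world axes, zero at the start; "wrist_torque": the same for the moment, N m; "finger_gap": finger opening in m.
Only numpy, scipy, OpenCV 4.12 (cv2) and the standard library are available. Lean on these libraries where they do the work, as an engineer would, in place of code of your own. Each camera call takes 0.05 s, during which the arm holds its last target.

TASK

Slide the grey perforated tube deck straight out over the end of its stand, tubes first, until its front edge is level with the tip of the pointer, so that its front rows hang clear for tubes to be fed in from below. That is past its balance point, so hold it down: it must stay flat on the stand, centred and square to it, never lifted off and never tipping. Finish while still holding it there, and leave the logger, the jar and the other rack alone.

Things in the scene. Friction and masses are not known exactly. Their poses are not given: they have to be found in the camera images.
- stand: Fixed aluminium bench stand: flat smooth top 240 x 150 mm, 12 mm thick, upper face 90 mm above the bench, on two cross walls. Origin: centre of its footprint at bench height. Its x axis is the direction in which the deck slides out (level; roughly towards the robot's left, the heading varies); z is up. The outer end of the top is at x = +120 mm.
- deck: Loose dark grey plate with 16 mm holes, 280 (x) x 120 (y) x 10 mm, lying on the stand, first 55 to 85 mm out over its end; 0.35 to 0.6 kg, balance point 7 mm behind the middle. Origin: centre of its underside; x to the front edge (+140 mm), z up. Three capped tubes fixed in the front row (x = +118), 48 mm below to 30 mm above the underside. Unguided; a few newtons slide it.
- deck_handle (a point): Centre of the top bar of the upright handle at the deck's rear: bar 100 mm along the deck's y, 12 mm thick along its x, 26 mm high, at x = -130, y = 0, 75 mm above the underside. Below it a hand slot 34 mm high and 56 mm wide, then a 20 mm sill. Pinch it from above across its thickness.
- deck_corner (a point): The deck's front corner on the pointer's side: x = +140, y = -60 mm in the deck's frame, at the plate's upper face.
- pointer_tip (a point): Tip of the fixed pointer: a level dark blade 50 mm long on a 130 mm post with a 56 mm round foot, 100 mm above the bench, level with the deck's upper face. It points at the deck's path from the side away from the robot and ends about 25 mm short of the deck's long side. Axes parallel to the stand's; the front edge must be level with it along that x. Blade along +y, post 50 mm behind.
- logger: Bystander: white and blue temperature logger, 86 x 54 x 9 mm, lying on the bench.
- reagent: Bystander: amber glass jar, 60 mm wide, 120 mm high, standing on the bench.
- rack: Bystander: grey tube rack with end handles, 210 x 110 x 160 mm, holding capped tubes, standing on the bench. Origin: centre of its underside.

How it is judged:
By the outcome, as a careful person would: the job done as asked, in the order asked, and still so for the second after the job is handed in, while the arm keeps its last pose, push and grip.
It also fails if it takes over 35 s, if anything falls off the work surface, if the arm or the gripper's body presses on something with over 40 N, if the wrist force passes 120 N, or if a joint passes its speed limit or range.

## Working session

There is one attempt and no reset: what is moved stays moved. The work goes in short steps, Python scripts to look and compute and a tool call to move; the robot and the scene stay as the last step left them, time stands still between calls to the robot, and variables do not carry over. Pictures are saved under pics/ and viewed, and the job is handed in when it is done.

Besides the shell and the picture viewer there is one more tool, called after "Call:" as name(argument=value, ...) on one line, values as JSON. carry_out: Moves the arm, as the interface text tells. Its arguments: {"type":"object","properties":{"plan":{"type":"string"},"newtons":{"type":"number"}},"required":["plan"]}

```bash
ls; mkdir -p pics
python3 - <<'E'
from rig import *
import cv2
o=get_obs()
for k,v in o.items(): print(k,v)
print(hold_point_z if not callable(hold_point_z) else hold_point_z())
for n in ("side","top","wrist"):
    s=snapshot(n); cv2.imwrite(f"pics/{n}0.png",s["color"])
    print(n,{k:v for k,v in s.items() if k!="color"})
E
```

```text
pics
time 0.0
joints [-1.25250952  0.42673154  0.07386193  1.60656707 -0.03414425  1.11081253
 -0.06708179]
qd [-7.56674323e-04  3.37425692e-05  1.86167202e-03  5.85701281e-04
 -6.76565813e-04  6.01187650e-04  1.51459752e-03]
tau [ 5.60972403e-04 -9.49832940e+01  3.76132920e+00 -4.63500738e+01
  1.93283509e-02  1.03730627e-02 -8.80082098e-06]
ee_pos [0.30420784 0.60212587 0.23062885]
eef_rot [[-8.92549524e-01  4.50949090e-01 -5.15667999e-04]
 [ 4.50949381e-01  8.92548787e-01 -1.14852781e-03]
 [-5.76687215e-05 -1.25765811e-03 -9.99999207e-01]]
contact_force [0.36166705 0.24784184 0.37711496]
wrist_torque [0.00355342 0.02916775 0.00231005]
finger_gap 0.08510405380686267
0.0187
side {'fx': 482.06962210806256, 'fy': 482.06962210806256, 'cx': 316.67354867085237, 'cy': 198.41027743615953, 'dist_coeffs': array([-0.058024,  0.      ,  0.      ,  0.      ,  0.      ]), 'position': array([ 0.25761386, -0.94465391,  1.11066279]), 'attitude': array([[ 0.95197164, -0.21441654,  0.21857616],
       [-0.30617183, -0.67353218,  0.67276535],
       [ 0.00296606, -0.7073754 , -0.70683184]])}
top {'fx': 509.49161071843525, 'fy': 509.49161071843525, 'cx': 311.1373705078742, 'cy': 198.10290296878105, 'dist_coeffs': array([-0.04248152,  0.        ,  0.        ,  0.        ,  0.        ]), 'position': array([ 0.49099346, -0.00563475,  1.69770777]), 'attitude': array([[ 0.00364521, -0.99840621,  0.05631839],
       [-0.99978412, -0.00248663,  0.02062832],
       [-0.0204554 , -0.05638142, -0.99819974]])}
wrist {'fx': 345.021779336033, 'fy': 345.021779336033, 'cx': 315.63943013422914, 'cy': 200.79302541636494, 'dist_coeffs': array([-0.04209552,  0.        ,  0.        ,  0.        ,  0.        ]), 'position': array([0.23277848, 0.63816275, 0.37251344]), 'attitude': array([[ 0.45052697,  0.84943853,  0.27473558],
       [ 0.89276134, -0.42810216, -0.14037713],
       [-0.00162684,  0.30851699, -0.95121744]])}
```

View pics/side0.png

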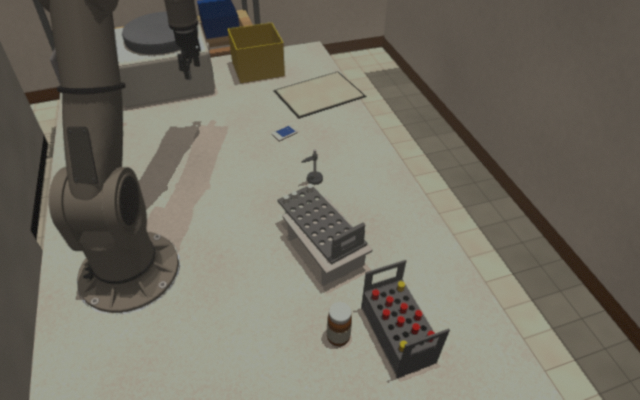

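View pics/top0.png

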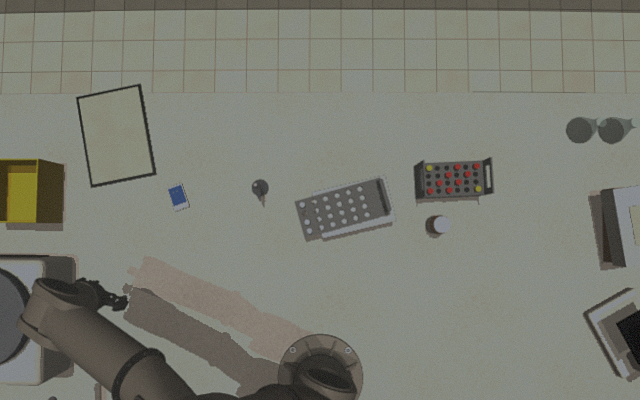

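View pics/wrist0.png

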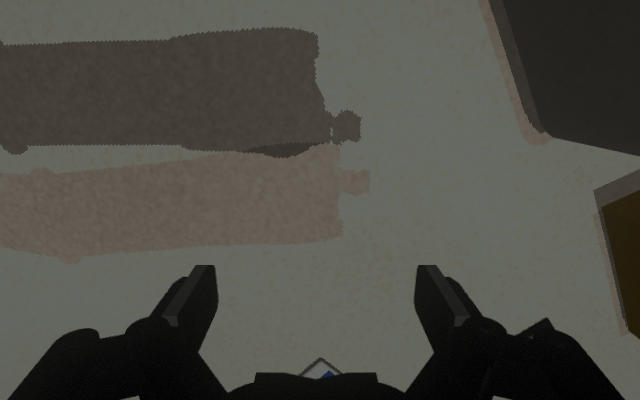

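The side view shows the deck on its stand at about (322,225) and the pointer at (315,165). The top view has the deck at (345,208), the pointer foot at (260,187), the rack at (455,180), the jar at (437,225) and the logger at (178,196). I'll enlarge both.

```bash
cat > h.py <<'E'
import numpy as np, cv2
def ray_z(s,uv,z):
    K=np.array([[s["fx"],0,s["cx"]],[0,s["fy"],s["cy"]],[0,0,1]])
    p=cv2.undistortPoints(np.array(uv,float).reshape(-1,1,2),K,np.array(s["dist_coeffs"])).reshape(-1,2)
    d=np.c_[p,np.ones(len(p))]@np.array(s["attitude"]).T
    c=np.array(s["position"]); z=np.broadcast_to(z,(len(p),))
    return c+d*((z-c[2])/d[:,2])[:,None]
def proj(s,P):
    K=np.array([[s["fx"],0,s["cx"]],[0,s["fy"],s["cy"]],[0,0,1]])
    R=np.array(s["attitude"]).T; t=-R@np.array(s["position"])
    return cv2.projectPoints(np.array(P,float).reshape(-1,1,3),cv2.Rodrigues(R)[0],t,K,np.array(s["dist_coeffs"]))[0].reshape(-1,2)
def crop(s,x0,y0,w,h,k,fn,gain=1.8):
    c=s["color"][y0:y0+h,x0:x0+w]
    c=np.clip(c.astype(float)*gain,0,255).astype(np.uint8)
    cv2.imwrite(fn,cv2.resize(c,None,fx=k,fy=k,interpolation=cv2.INTER_CUBIC))
E
python3 - <<'E'
from rig import *; from h import *
import pickle
s=snapshot("top");t=snapshot("side")
pickle.dump((s,t),open("s0.pkl","wb"))
crop(s,240,160,160,100,5,"pics/top_c.png")
crop(t,265,140,120,150,4,"pics/side_c.png",1.3)
E
```

```text
(no output)
```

View pics/top_c.png

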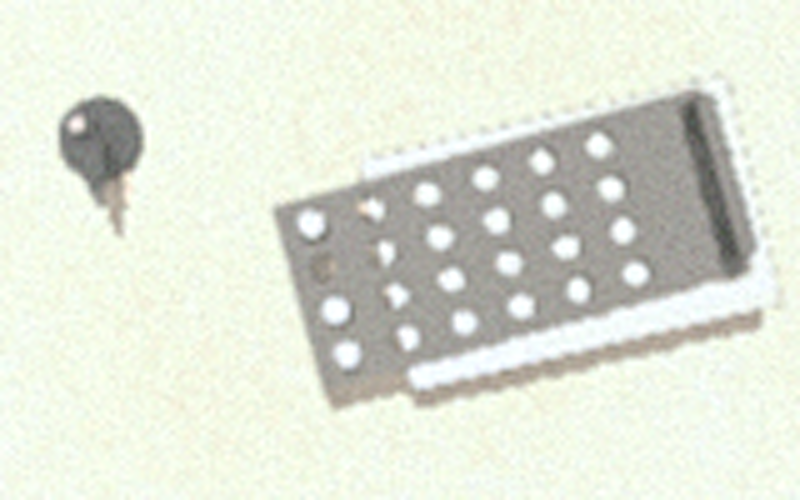

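View pics/side_c.png

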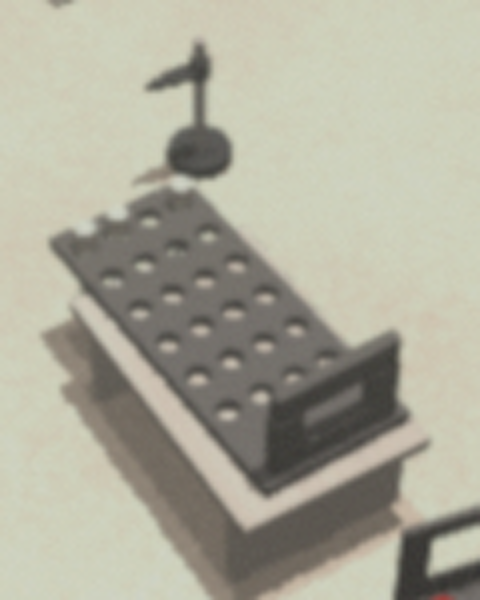

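```bash
cat > fit.py <<'E'
import numpy as np, cv2, pickle
from h import *
from scipy.optimize import least_squares
s,t=pickle.load(open("s0.pkl","rb"))
def up(a,k,x0,y0): return (np.array(a,float)+.5)/k-.5+np.array([x0,y0])
# stand corners (z=.09): ff, nf, nr, fr  top ; side nf,nr,fr
top=dict(st=up([(365,155),(408,383),(778,300),(733,80)],5,240,160))
print(ray_z(s,top['st'],.09))
d=up([(275,208),(332,404)],5,240,160); print(ray_z(s,d,.1))
sd=up([(75,305),(247,530),(428,442)],4,265,140); print('side stand',ray_z(t,sd,.09))
print('side deck front near, far',ray_z(t,up([(50,240),(205,200)],4,265,140),.1), 'rear near',ray_z(t,up([(266,490),(410,412)],4,265,140),.09))
print('ptr',ray_z(s,up([(122,237)],5,240,160),.1),ray_z(t,up([(146,88)],4,265,140),.1))
print('ptr foot',ray_z(s,up([(100,139)],5,240,160),.006),ray_z(t,up([(200,153)],4,265,140),.006))
E
python3 fit.py
```

```text
[[ 0.60548625  0.0230478   0.09      ]
 [ 0.46168059 -0.00452656  0.09      ]
 [ 0.51460156 -0.23725343  0.09      ]
 [ 0.65357526 -0.20960275  0.09      ]]
[[0.5712579  0.0793299  0.1       ]
 [0.4485617  0.04297482 0.1       ]]
side stand [[ 0.45964415 -0.01197931  0.09      ]
 [ 0.51422711 -0.23908264  0.09      ]
 [ 0.6544236  -0.20708015  0.09      ]]
side deck front near, far [[0.45708671 0.04795444 0.1       ]
 [0.57934284 0.05377808 0.1       ]] rear near [[ 0.5366164  -0.21204687  0.09      ]
 [ 0.65270234 -0.17884428  0.09      ]]
ptr [[0.55273566 0.17558595 0.1       ]] [[0.57373569 0.19159221 0.1       ]]
ptr foot [[0.62180214 0.20156279 0.006     ]] [[0.62272605 0.20253711 0.006     ]]
```

Call:
carry_out(plan="-4 -3 -0.3 0 0 -0.07 1; -8 -6 -0.6 0 0 -0.14 1; -12 -9 -1 0 0 -0.21 1; -16 -12 -1.4 0 0 -0.28 1; -20 -15.5 -2 0 0 -0.35 1; -24 -19 -2 0 0 -0.42 1; -28 -22 -2 0 0 -0.49 1; -32 -25 -2 0 0 -0.56 1; -36 -28 -2 0 0 -0.63 1; -40 -31.5 -2 0 0 -0.7 1")

```text
time: 1.25
ee_pos: [0.516, 0.1484, 0.2514]
eef_rot: [[-0.972, -0.233, 0.0], [-0.233, 0.972, -0.0], [-0.0, -0.0, -1.0]]
contact_force: [1.3, 0.7, 0.3]
finger_gap: 0.0851
```

Run:
```python
from rig import *
o=get_obs(); print(o["joints"],o["ee_pos"],o["eef_rot"][:,1],o["contact_force"])
```

```text
[-0.58679152  0.18035641  0.21284646  1.90230319 -0.04301279  1.06310897
  1.44957383] [0.51600868 0.14841858 0.25143972] [-2.32999368e-01  9.72476844e-01 -2.85131157e-04] [1.30327223 0.65618778 0.27874679]
```

Call:
carry_out(plan="-0.6 -3 0 0 0 0 1; -1.2 -5.5 0 0 0 0 1; -1.2 -5.5 0 0 0 0 1")

```text
time: 1.55
ee_pos: [0.5417, 0.0939, 0.2515]
eef_rot: [[-0.974, -0.228, 0.001], [-0.228, 0.974, -0.001], [-0.001, -0.001, -1.0]]
contact_force: [-0.4, 0.6, 0.2]
finger_gap: 0.0856
```

Run:
```python
from rig import *; from h import *
import pickle
w=snapshot("wrist"); pickle.dump(w,open("w1.pkl","wb"))
print(get_obs()["qd"].round(3), get_obs()["ee_pos"])
crop(w,0,0,640,400,1.25,"pics/w1.png",1.5)
```

```text
[-0.032 -0.005 -0.036  0.008 -0.004  0.001 -0.021] [0.54095876 0.09602135 0.25140411]
```

View pics/w1.png

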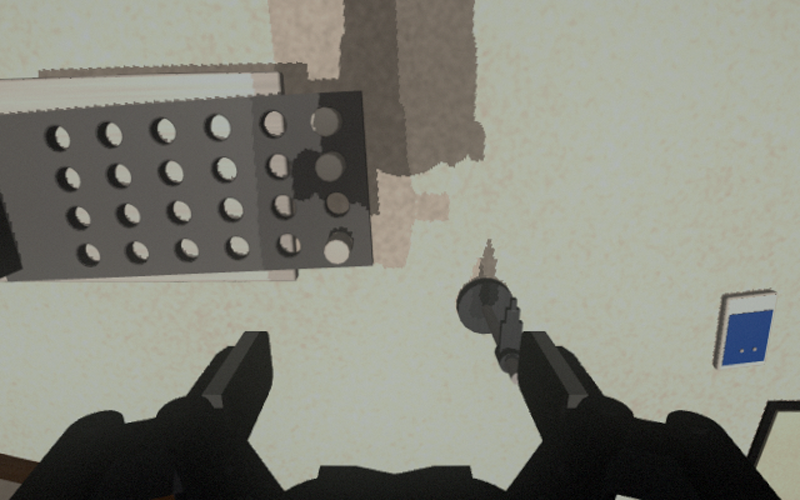

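The wrist view shows the deck's front edge from (361,91) to (373,265), the stand's end corners near (283,73) and (297,279), and the pointer blade's tip near (513,298), in picture pixels. I'll enlarge for sub-pixel marks.

Run:
```python
from h import *
import pickle
w=pickle.load(open("w1.pkl","rb"))
crop(w,200,45,120,100,6,"pics/w1a.png",1.7)
crop(w,200,140,120,100,6,"pics/w1a2.png",1.7)
crop(w,350,180,90,70,8,"pics/w1b.png",1.7)
crop(w,0,50,120,100,6,"pics/w1c.png",1.7)
crop(w,0,150,120,100,6,"pics/w1d.png",1.7)
```

```text
(no output)
```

View pics/w1a.png

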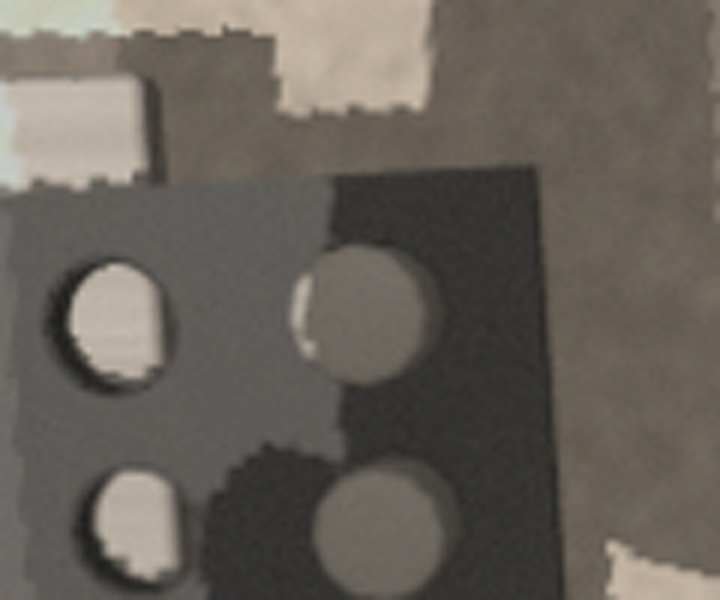

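View pics/w1a2.png

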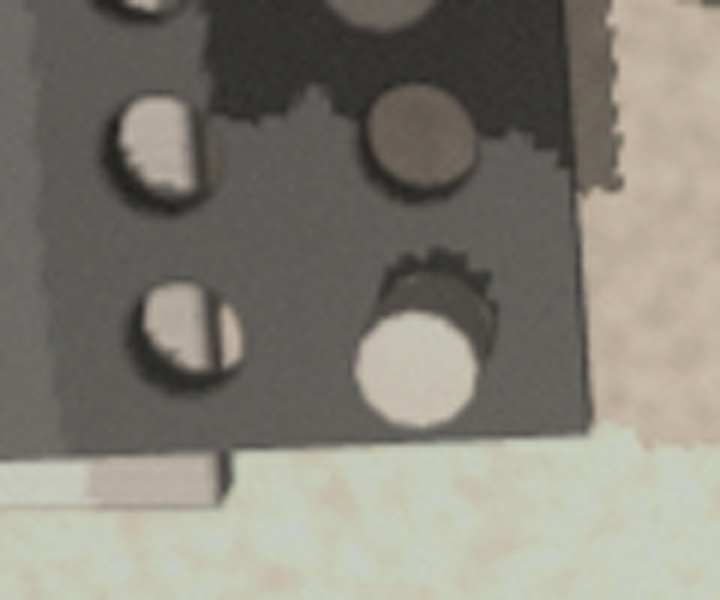

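View pics/w1b.png

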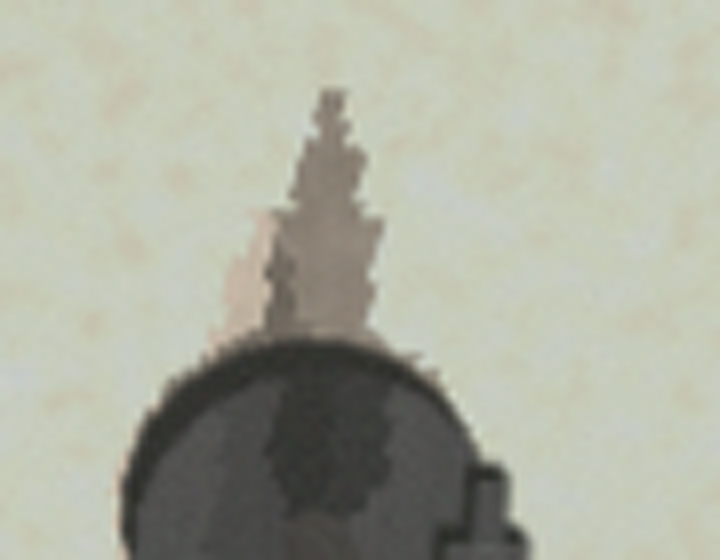

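View pics/w1c.png

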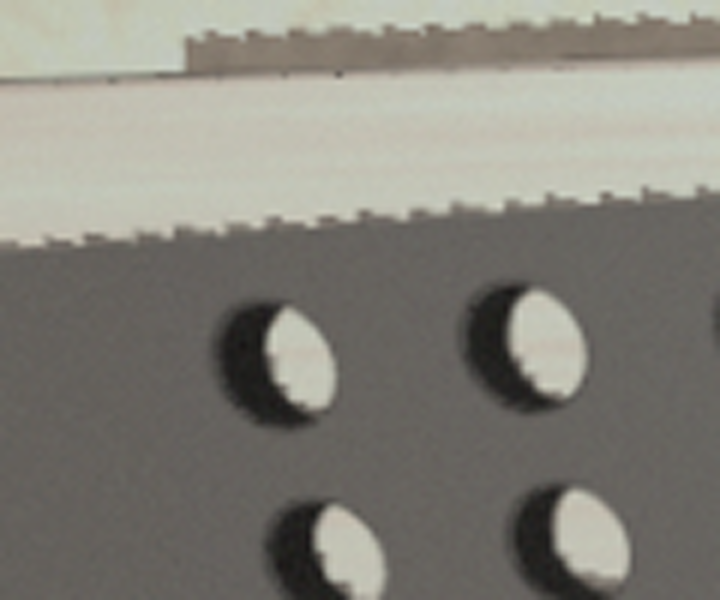

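View pics/w1d.png

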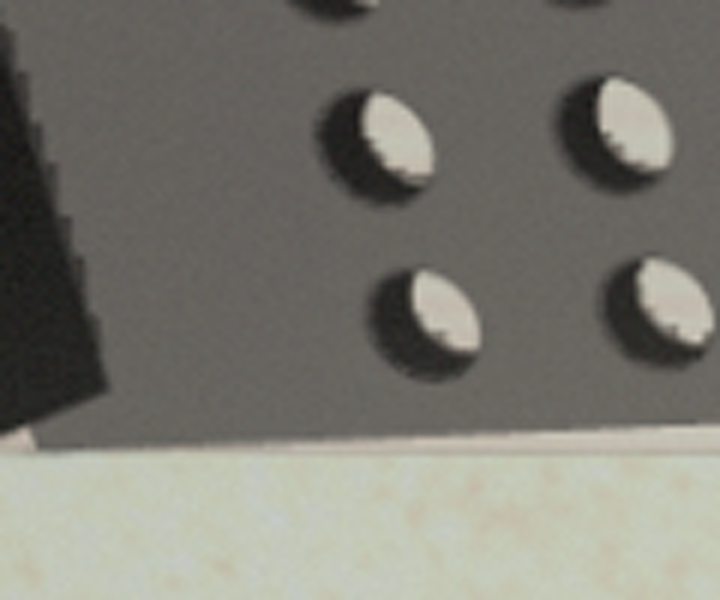

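```bash
cat > fit2.py <<'E'
from h import *
import pickle
from scipy.optimize import least_squares
w=pickle.load(open("w1.pkl","rb"))
up=lambda a,k,x0,y0:(np.array(a,float)+.5)/k-.5+np.array([x0,y0])
g=lambda a,k,x0,y0,z: ray_z(w,up(a,k,x0,y0),z)[:,:2]
S_near=np.r_[g([(0,79),(300,73),(560,66)],6,0,50,.09), g([(20,82),(130,77)],6,200,45,.09)]
S_far=np.r_[g([(20,452),(300,452),(700,453)],6,0,150,.09), g([(20,507),(200,505)],6,200,140,.09)]
S_end=np.r_[g([(147,95),(150,170)],6,200,45,.09), g([(219,500)],6,200,140,.09)]
D_far=np.r_[g([(60,447),(400,437),(710,428)],6,0,150,.1), g([(20,457),(300,446),(580,435)],6,200,140,.1)]
D_near=np.r_[g([(30,250),(300,230),(680,202)],6,0,50,.1), g([(360,178),(530,169)],6,200,45,.1)]
D_front=np.r_[g([(540,175),(548,360),(560,560)],6,200,45,.1), g([(571,150),(579,270),(588,420)],6,200,140,.1)]
def loc(p,P): c,s=np.cos(p[2]),np.sin(p[2]); d=P-p[:2]; return np.c_[c*d[:,0]+s*d[:,1],-s*d[:,0]+c*d[:,1]]
fs=lambda p:np.r_[loc(p,S_near)[:,1]-.075,loc(p,S_far)[:,1]+.075,loc(p,S_end)[:,0]-.12]
fd=lambda p:np.r_[loc(p,D_near)[:,1]-.06,loc(p,D_far)[:,1]+.06,loc(p,D_front)[:,0]-.14]
st=least_squares(fs,[.558,-.107,1.80]).x; de=least_squares(fd,[.56,-.06,1.82]).x
print('stand',st,np.degrees(st[2]),(fs(st)*1e3).round(1)); print('deck',de,np.degrees(de[2]),(fd(de)*1e3).round(1))
tip=g([(489,468)],8,350,180,.1); print('tip',tip,'in stand',loc(st,tip))
print('deck in stand',loc(st,de[None,:2]),'dyaw deg',np.degrees(de[2]-st[2]))
R=np.array([[np.cos(de[2]),-np.sin(de[2])],[np.sin(de[2]),np.cos(de[2])]])
print('handle',de[:2]+R@[-.13,0]); print('front',loc(st,(de[:2]+R@np.array([.14,0]))[None]))
np.save('st.npy',st);np.save('de.npy',de)
E
python3 fit2.py
```

```text
stand [ 0.55593616 -0.10335703  1.80527283] 103.434514097745 [-0.5 -1.3 -1.4 -1.6 -1.1  0.7  0.8  0.7  1.7  2.   0.3 -0.1 -0.2]
deck [ 0.55164727 -0.06648236  1.84809422] 105.88799870389103 [-0.3 -0.5 -0.5 -0.6 -0.6  0.7  0.  -0.6  0.9  0.8  0.6  0.5  0.  -0.2
 -0.1 -0.1 -0.2]
tip [[0.57164602 0.19184385]] in stand [[ 0.2834731  -0.08386513]]
deck in stand [[ 0.03686209 -0.0043957 ]] dyaw deg 2.4534846061460254
handle [ 0.58723578 -0.19151618]
front [[0.17673376 0.00159746]]
```

```bash
cat > go.py <<'E'
import sys,numpy as np
from rig import get_obs
def rel(target,head):
    o=get_obs(); R=np.array(o["eef_rot"]); p=np.array(o["ee_pos"])
    from scipy.spatial.transform import Rotation as Q
    z=np.array([0,0,-1.]); y=np.array([np.cos(head),np.sin(head),0]); x=np.cross(y,z)
    T=np.c_[x,y,z]
    print('t',o["time"],'pos',p.round(4),'shift cm',(R.T@(np.array(target)-p)*100).round(2),'rotvec',Q.from_matrix(R.T@T).as_rotvec().round(4),
      'F',np.round(o["contact_force"],1),'T',np.round(o["wrist_torque"],2),'gap',round(o["finger_gap"],4),'qdmax',abs(o["qd"]).max().round(3))
if __name__=="__main__":
    a=[float(v) for v in sys.argv[1:]]; rel(a[:3],a[3])
E
python3 go.py .5872 -.1915 .2463 1.8481
```

```text
t 1.6 pos [0.541  0.096  0.2514] shift cm [  2.11 -29.04   0.53] rotvec [-0.0007  0.0002 -0.0453] F [0.9 0.3 0.1] T [0.03 0.03 0.01] gap 0.0858 qdmax 0.036
```

Call:
carry_out(plan="0.2 -3.5 0 0 0 -0.01 1; 0.5 -7.5 0 0 0 -0.02 1; 0.8 -11.5 0 0 0 -0.03 1; 1.1 -15.5 0 0 0 -0.04 1; 1.4 -19.5 0 0 0 -0.045 1; 1.7 -23.5 0.3 0 0 -0.045 1; 1.9 -26.5 0.5 0 0 -0.045 1; 2.1 -28.5 0.5 0 0 -0.045 1; 2.1 -29 0.5 0 0 -0.045 1; 2.1 -29 0.5 0 0 -0.045 1")

```text
time: 2.6
ee_pos: [0.5873, -0.1905, 0.2464]
eef_rot: [[-0.962, -0.273, 0.0], [-0.273, 0.962, -0.0], [0.0, -0.0, -1.0]]
contact_force: [0.5, -0.5, -0.4]
finger_gap: 0.0856
```

```bash
python3 go.py .5872 -.1915 .1463 1.8481
python3 - <<'E'
from rig import *; from h import *
import pickle
w=snapshot("wrist"); pickle.dump(w,open("w2.pkl","wb"))
crop(w,0,0,640,400,1.25,"pics/w2.png",1.5)
E
```

```text
t 2.6 pos [ 0.5873 -0.1905  0.2464] shift cm [ 0.04 -0.09 10.01] rotvec [-0.0003 -0.     -0.0003] F [ 0.5 -0.5 -0.4] T [ 0.03 -0.02  0.05] gap 0.0856 qdmax 0.019
```

View pics/w2.png

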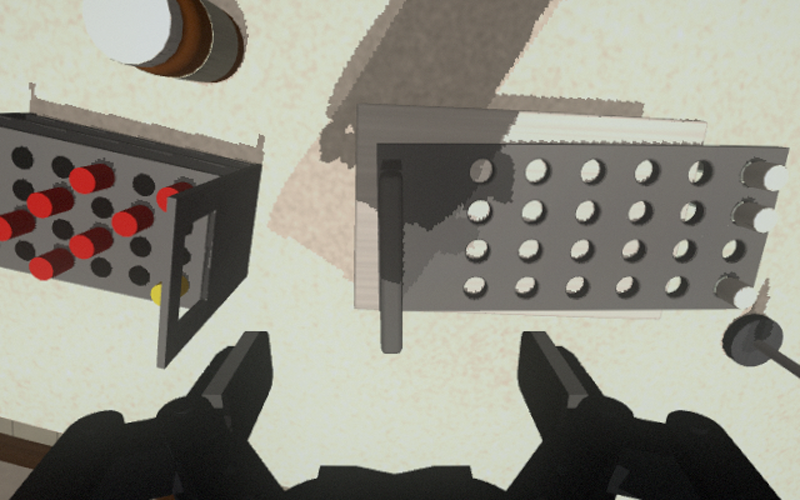

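Run:
```python
from h import *
import pickle
w=pickle.load(open("w2.pkl","rb")); f=lambda a:(np.array(a,float)+.5)/1.25-.5
P=ray_z(w,f([(381,163),(402,163),(382,351),(403,351)]),.178); print(P[:,:2].round(4), P.mean(0)); d=P[0]+P[1]-P[2]-P[3]; print(np.degrees(np.arctan2(d[1],d[0]))-90, np.linalg.norm(d)/2)
print(ray_z(w,f([(160,367),(175,198)]),.16))
```

```text
[[ 0.5347 -0.2119]
 [ 0.532  -0.2022]
 [ 0.6338 -0.1841]
 [ 0.6306 -0.1729]] [ 0.58279249 -0.19278427  0.178     ]
-253.91934720637445 0.10289047691133409
[[ 0.69400311 -0.31104695  0.16      ]
 [ 0.58495932 -0.3143626   0.16      ]]
```

Handle found at about (0.585, -0.192), which agrees with the earlier fit. Going down.

Call:
carry_out(plan="0.2 -0.1 2.5 0 0 0 1; 0.2 -0.1 5 0 0 0 1; 0.2 -0.1 7.5 0 0 0 1; 0.2 -0.1 9 0 0 0 1; 0.2 -0.1 10 0 0 0 1; 0.2 -0.1 10 0 0 0 1")

```text
time: 3.25
ee_pos: [0.5855, -0.1903, 0.1456]
eef_rot: [[-0.961, -0.275, -0.001], [-0.275, 0.961, 0.0], [0.001, 0.001, -1.0]]
contact_force: [0.5, -0.1, 0.4]
finger_gap: 0.0856
```

```bash
python3 go.py .585 -.192 .1463 1.8481
python3 - <<'E'
from rig import *; from h import *
w=snapshot("wrist"); crop(w,0,0,640,400,1.25,"pics/w3.png",1.5)
E
```

```text
t 3.25 pos [ 0.5855 -0.1903  0.1456] shift cm [ 0.1  -0.15 -0.07] rotvec [ 0.0008 -0.001   0.0017] F [ 0.5 -0.1  0.4] T [-0.01  0.02 -0.04] gap 0.0856 qdmax 0.023
```

View pics/w3.png

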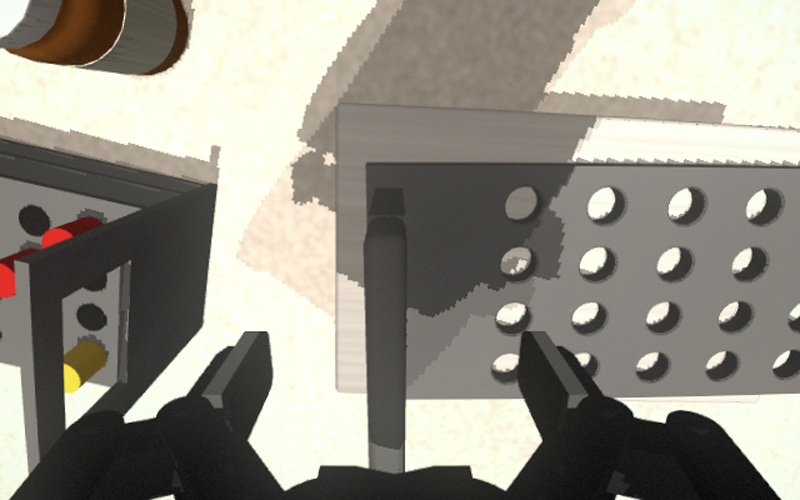

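Call:
carry_out(plan="0.05 -0.2 0 0 0 0 0.6; 0.05 -0.2 0 0 0 0 0.1; 0.05 -0.2 0 0 0 0 -0.3; 0.05 -0.2 0 0 0 0 -0.6; 0.05 -0.2 0 0 0 0 -0.8; 0.05 -0.2 0 0 0 0 -1; 0.05 -0.2 0 0 0 0 -1", newtons=60)

```text
time: 4.0
ee_pos: [0.5861, -0.1929, 0.1469]
eef_rot: [[-0.961, -0.275, 0.0], [-0.275, 0.961, 0.0], [-0.0, -0.0, -1.0]]
contact_force: [-1.2, -0.8, 5.0]
finger_gap: 0.0111
```

```bash
python3 go.py .585 -.192 .1463 1.8481
python3 - <<'E'
from rig import *; from h import *
w=snapshot("wrist"); crop(w,0,0,640,400,1.25,"pics/w4.png",1.5)
E
```

```text
t 4.0 pos [ 0.5861 -0.1929  0.1469] shift cm [0.09 0.12 0.06] rotvec [-0.0001  0.0004  0.0013] F [-1.2 -0.8  5. ] T [-0.05  0.22  0.03] gap 0.0111 qdmax 0.001
```

View pics/w4.png

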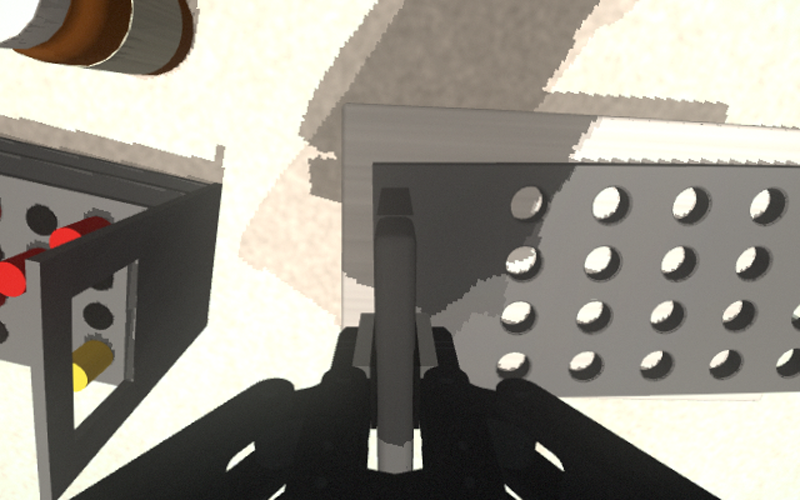

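Gripped, with about 5 N of upward reaction, so it is pressing down lightly. Next I work out the slide target.

```bash
cat > tgt.py <<'E'
import numpy as np,subprocess,sys
st=np.load('st.npy'); c,s=np.cos(st[2]),np.sin(st[2])
lx,ly=float(sys.argv[1]),float(sys.argv[2])
t=st[:2]+[c*lx-s*ly,s*lx+c*ly]; print('target',t)
from go import rel; rel([*t,.1469],st[2]+(float(sys.argv[3]) if len(sys.argv)>3 else 0))
E
python3 tgt.py .0135 .0014; python3 tgt.py -.0465 .0014
```

```text
target [ 0.55143797 -0.09055171]
t 4.05 pos [ 0.5861 -0.1929  0.1469] shift cm [ 0.52 10.79  0.  ] rotvec [-0.0001  0.0004  0.0441] F [-0.8 -0.9  6.5] T [0.   0.24 0.  ] gap 0.0109 qdmax 0.001
target [ 0.565378   -0.14890988]
t 4.05 pos [ 0.5861 -0.1929  0.1469] shift cm [0.79 4.8  0.  ] rotvec [-0.0001  0.0004  0.0441] F [-0.8 -0.9  6.5] T [0.   0.24 0.  ] gap 0.0109 qdmax 0.001
```

Call:
carry_out(plan="0.1 0.4 0.15 0 0 0.006 -1; 0.2 1 0.2 0 0 0.012 -1; 0.3 1.6 0.2 0 0 0.018 -1; 0.4 2.2 0.2 0 0 0.024 -1; 0.5 2.8 0.2 0 0 0.03 -1; 0.6 3.4 0.2 0 0 0.036 -1; 0.7 4 0.2 0 0 0.042 -1; 0.75 4.5 0.2 0 0 0.044 -1; 0.8 4.8 0.2 0 0 0.044 -1; 0.8 4.8 0.2 0 0 0.044 -1", newtons=70)

```text
time: 5.05
ee_pos: [0.567, -0.1507, 0.1469]
eef_rot: [[-0.973, -0.231, 0.005], [-0.231, 0.973, -0.002], [-0.005, -0.003, -1.0]]
contact_force: [1.5, -8.0, 19.3]
finger_gap: 0.0108
```

```bash
python3 tgt.py .0135 .0014
python3 - <<'E'
from rig import *; from h import *
import pickle
w=snapshot("wrist"); s=snapshot("top"); t=snapshot("side"); pickle.dump((w,s,t),open("w5.pkl","wb"))
crop(w,0,0,640,400,1.25,"pics/w5.png",1.5)
crop(t,265,140,120,150,4,"pics/side5.png",1.3)
E
```

```text
target [ 0.55143797 -0.09055171]
t 5.05 pos [ 0.567  -0.1507  0.1469] shift cm [ 0.13  6.21 -0.02] rotvec [-0.0032  0.0046 -0.0011] F [ 1.5 -8.  19.3] T [-1.36 -0.08 -0.15] gap 0.0108 qdmax 0.006
```

View pics/w5.png

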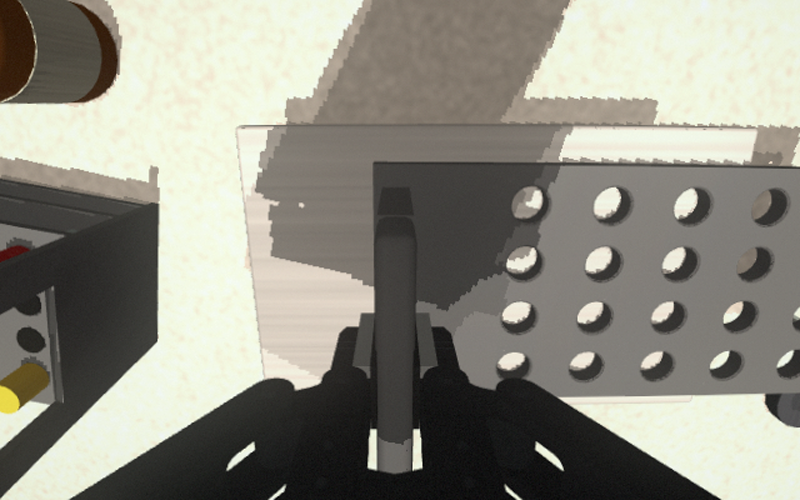

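View pics/side5.png

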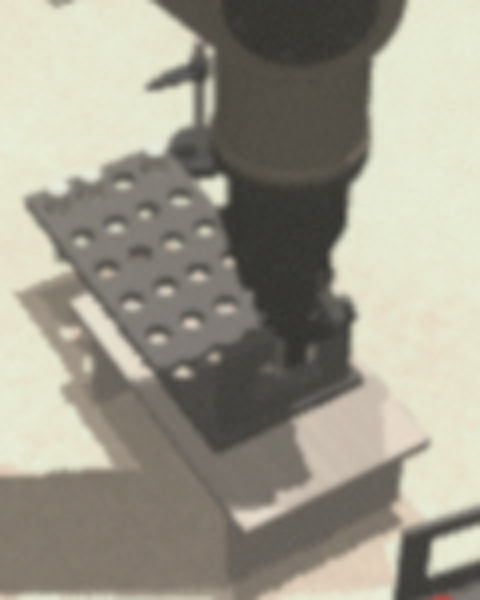

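Run:
```python
from h import *
import pickle
w,s,t=pickle.load(open("w5.pkl","rb"))
crop(w,180,90,120,60,6,"pics/w5a.png",1.2)
crop(w,480,90,130,60,6,"pics/w5b.png",1.2)
crop(w,460,290,130,60,6,"pics/w5c.png",1.2)
```

```text
(no output)
```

View pics/w5a.png

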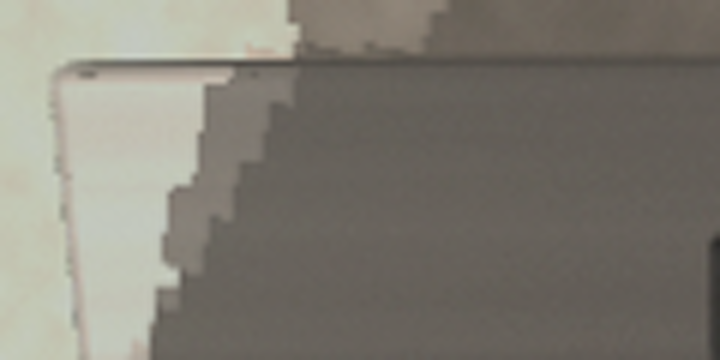

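View pics/w5b.png

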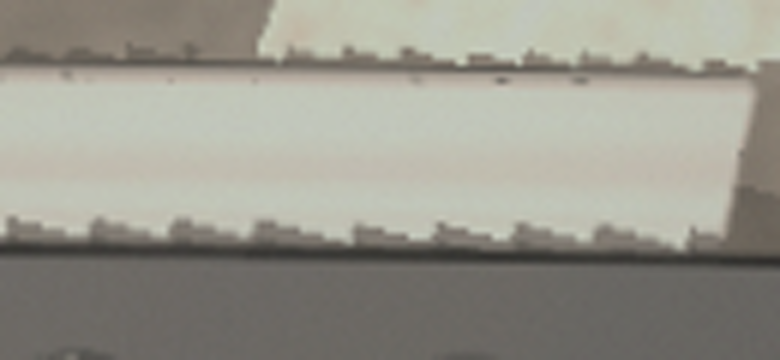

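View pics/w5c.png

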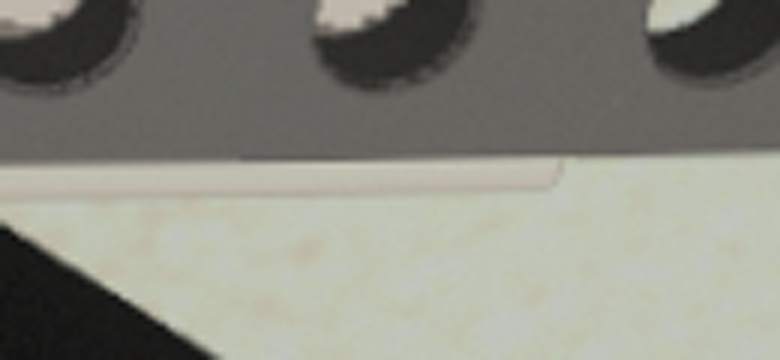

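```bash
cat > fit5.py <<'E'
from h import *
import pickle
from scipy.optimize import least_squares
up=lambda a,k,x0,y0:(np.array(a,float)+.5)/k-.5+np.array([x0,y0])
def loc(p,P): c,s=np.cos(p[2]),np.sin(p[2]); d=P-p[:2]; return np.c_[c*d[:,0]+s*d[:,1],-s*d[:,0]+c*d[:,1]]
def run(w,Sn,Sf,Sr,Se,Dn,Df,Dr,st0,de0):
    g=lambda L,z: ray_z(w,np.vstack([up(*a) for a in L]),z)[:,:2]
    Sn,Sf,Sr,Se=[g(L,.09) for L in (Sn,Sf,Sr,Se)]; Dn,Df,Dr=[g(L,.1) for L in (Dn,Df,Dr)]
    fs=lambda p:np.r_[loc(p,Sn)[:,1]-.075,loc(p,Sf)[:,1]+.075,loc(p,Sr)[:,0]+.12,loc(p,Se)[:,0]-.12]
    fd=lambda p:np.r_[loc(p,Dn)[:,1]-.06,loc(p,Df)[:,1]+.06,loc(p,Dr)[:,0]+.14]
    st=least_squares(fs,st0).x; de=least_squares(fd,de0).x
    print('stand',st.round(4),np.degrees(st[2]),(fs(st)*1e3).round(1)); print('deck',de.round(4),np.degrees(de[2]),(fd(de)*1e3).round(1))
    print('deck in stand mm',loc(st,de[None,:2])*1e3,'dyaw deg',np.degrees(de[2]-st[2]))
    return st,de
E
python3 - <<'E'
from fit5 import *
w,s,t=pickle.load(open("w5.pkl","rb"))
A=(6,180,90);B=(6,480,90);C=(6,460,290); W=(1.25,0,0)
run(w,[([(120,64),(400,63),(700,63)],*A),([(20,66),(400,68),(700,72)],*B)],
 [([(20,200),(250,194),(520,188)],*C)],
 [([(55,100),(68,220),(82,340)],*A)],
 [([(752,90),(735,200)],*B),([(562,165)],*C)],
 [([(10,246),(400,254),(770,262)],*B)],
 [([(10,163),(250,160),(550,156),(770,152)],*C)],
 [([(374,170),(373,185)],*W)],np.load('st.npy'),np.load('de.npy'))
E
```

```text
stand [ 0.556  -0.1042  1.8096] 103.68525561949215 [-0.2 -0.4 -0.6 -0.8 -0.7 -0.6  0.9  1.2  1.2  1.6  1.6  1.7 -2.  -1.2
 -1.8]
deck [ 0.538  -0.0232  1.8003] 103.1475153250873 [ 0.  -0.1 -0.2 -0.   0.1  0.1  0.1  0.3 -0.3]
deck in stand mm [[82.94852726 -1.69520714]] dyaw deg -0.5377402944048504
```

Call:
carry_out(plan="0.05 0.4 0.1 -0.003 0.004 -0.003 -1; 0.1 1 0.13 -0.003 0.004 -0.007 -1; 0.1 1.7 0.13 -0.003 0.004 -0.007 -1; 0.1 2.4 0.13 -0.003 0.004 -0.007 -1; 0.1 3.1 0.13 -0.003 0.004 -0.007 -1; 0.1 3.8 0.13 -0.003 0.004 -0.007 -1; 0.1 4.5 0.13 -0.003 0.004 -0.007 -1; 0.1 5.1 0.13 -0.003 0.004 -0.007 -1; 0.1 5.6 0.13 -0.003 0.004 -0.007 -1; 0.1 5.9 0.13 -0.003 0.004 -0.007 -1")

```text
time: 6.2
ee_pos: [0.5539, -0.0953, 0.1469]
eef_rot: [[-0.972, -0.237, 0.004], [-0.237, 0.972, -0.002], [-0.004, -0.003, -1.0]]
contact_force: [3.3, -10.5, 14.7]
finger_gap: 0.0109
```

```bash
python3 tgt.py .0135 .0014
python3 - <<'E'
from rig import *; from h import *
import pickle
w=snapshot("wrist"); s=snapshot("top"); t=snapshot("side"); pickle.dump((w,s,t),open("w6.pkl","wb"))
crop(w,0,0,640,400,1.25,"pics/w6.png",1.5)
crop(t,265,140,100,75,8,"pics/side6.png",1.3)
crop(s,240,160,100,75,8,"pics/top6.png",1.4)
E
```

```text
target [ 0.55143797 -0.09055171]
t 6.2 pos [ 0.5539 -0.0953  0.1469] shift cm [ 0.13  0.52 -0.  ] rotvec [-0.0027  0.0037  0.0045] F [  3.3 -10.5  14.7] T [-2.17 -0.27  0.07] gap 0.0109 qdmax 0.054
```

View pics/w6.png

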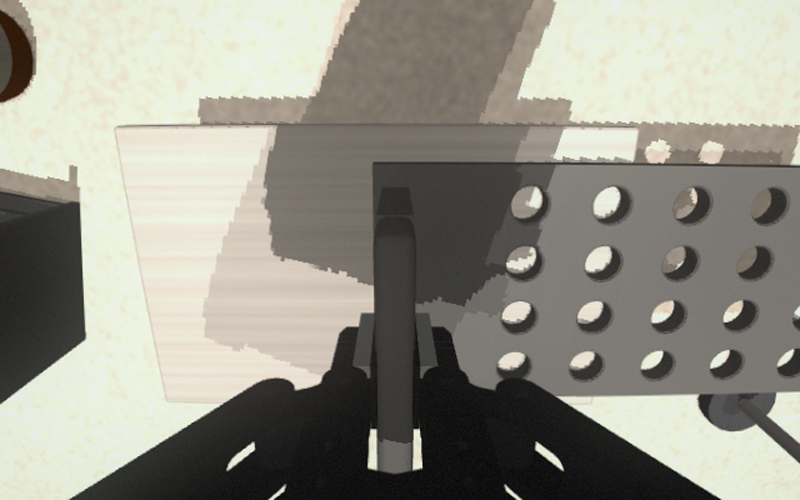

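View pics/side6.png

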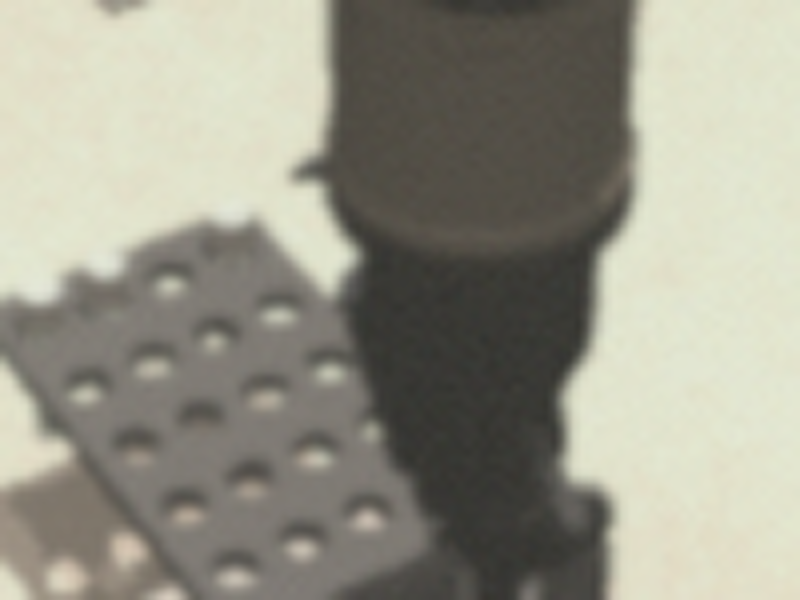

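View pics/top6.png

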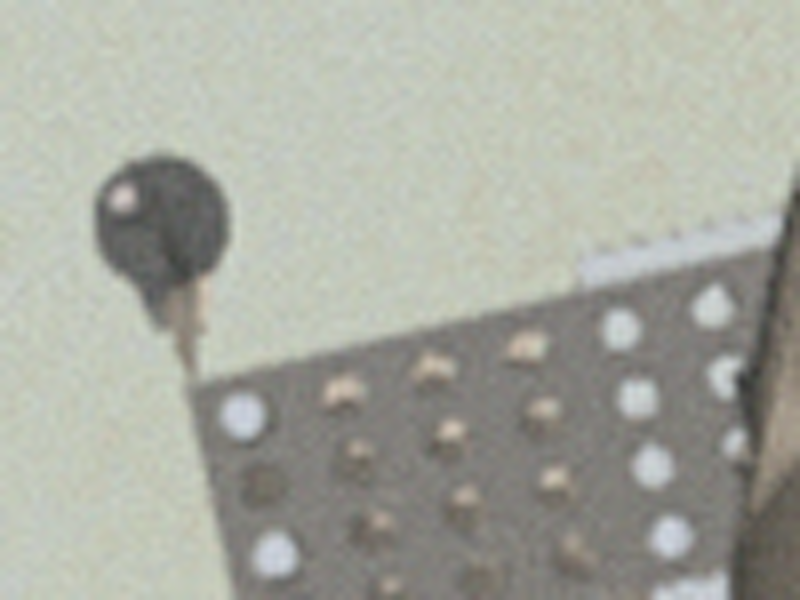

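```bash
cat > chk.py <<'E'
from fit5 import *
st=np.load('st.npy')
def chk(name,cam,tip,corner,A):
    T=ray_z(cam,up([tip],*A),.1)[:,:2]; C=ray_z(cam,up([corner],*A),.1)[:,:2]
    a,b=loc(st,T)[0]*1e3,loc(st,C)[0]*1e3
    print(name,'tip',a.round(1),'corner',b.round(1),'to go',(a-b)[0].round(1))
E
python3 - <<'E'
from chk import *
w,s,t=pickle.load(open("w6.pkl","rb"))
chk('side',t,(293,173),(256,218),(8,265,140))
chk('top',s,(162,330),(192,384),(8,240,160))
P=loc(st,np.array([[0.5716,0.1918]])); print(P)
# predicted pixel of tip in both
tip=[0.5716,0.1918,.1]
print((proj(t,tip)-[265,140]+.5)*8-.5,(proj(s,tip)-[240,160]+.5)*8-.5)
# wrist fit, quick
W=(1.25,0,0)
run(w,[([(130,127),(400,126),(630,128)],*W)],[([(170,403)],*W)],[([(119,145),(138,250),(158,360)],*W)],[([(637,135)],*W)],
 [([(380,163),(550,164),(790,167)],*W)],[([(570,396),(780,393)],*W)],[([(374,170),(373,185)],*W)],st,np.load('de.npy'))
E
```

```text
side tip [284.5 -87.1] corner [268.3 -60.8] to go 16.2
top tip [280.6 -83.7] corner [273.8 -60.3] to go 6.8
[[ 0.28344114 -0.08381018]]
[[287.25115053 177.23093234]] [[154.84153686 331.47547505]]
stand [ 0.5564 -0.1024  1.8072] 103.54585289840185 [-0.4 -0.5 -0.3  1.2  1.4  1.3  0.5 -3.2]
deck [0.5242 0.0323 1.8087] 103.63315830569599 [-0.1 -0.2 -0.   0.3 -0.1  0.3 -0.3]
deck in stand mm [[138.4255027   -0.31114275]] dyaw deg 0.08730540729413515
```

```bash
cat > ov.py <<'E'
from h import *
import pickle
def overlay(cam,A,fn,de,st,tip,gain=1.3):
    k,x0,y0,w,h=A
    c=cv2.resize(np.clip(cam["color"][y0:y0+h,x0:x0+w]*gain,0,255).astype(np.uint8),None,fx=k,fy=k,interpolation=cv2.INTER_CUBIC)
    def T(p,L):
        L=np.array(L,float); a,b=np.cos(p[2]),np.sin(p[2])
        return np.c_[p[0]+a*L[:,0]-b*L[:,1],p[1]+b*L[:,0]+a*L[:,1],L[:,2]]
    def px(P): return (proj(cam,P)-[x0,y0]+.5)*k-.5
    def poly(P,col): cv2.polylines(c,[np.round(px(P)*8).astype(np.int32)],True,col,1,cv2.LINE_AA,3)
    for z in (.09,.1): poly(T(de,[(.14,.06,z),(.14,-.06,z),(-.14,-.06,z),(-.14,.06,z)]),(0,0,255) if z==.1 else (0,160,255))
    poly(T(st,[(.12,.075,.09),(.12,-.075,.09),(-.12,-.075,.09),(-.12,.075,.09)]),(255,0,0))
    for q in px(np.array([tip])): cv2.circle(c,tuple(int(round(v)) for v in q),4,(0,255,0),1)
    cv2.imwrite(fn,c)
E
python3 - <<'E'
from ov import *
w,s,t=pickle.load(open("w6.pkl","rb")); st=np.load('st.npy')
a,b=np.cos(st[2]),np.sin(st[2]); x=.138
de=[st[0]+a*x,st[1]+b*x,st[2]]
tip=[.5716,.1918,.1]
overlay(t,(6,260,150,110,100),"pics/ov_side6.png",de,st,tip)
overlay(s,(6,250,170,120,90),"pics/ov_top6.png",de,st,tip)
de0=np.load('de.npy'); s0,t0=pickle.load(open("s0.pkl","rb"))
overlay(t0,(5,260,150,130,120),"pics/ov_side0.png",de0,st,tip)
E
```

```text
(no output)
```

View pics/ov_side6.png

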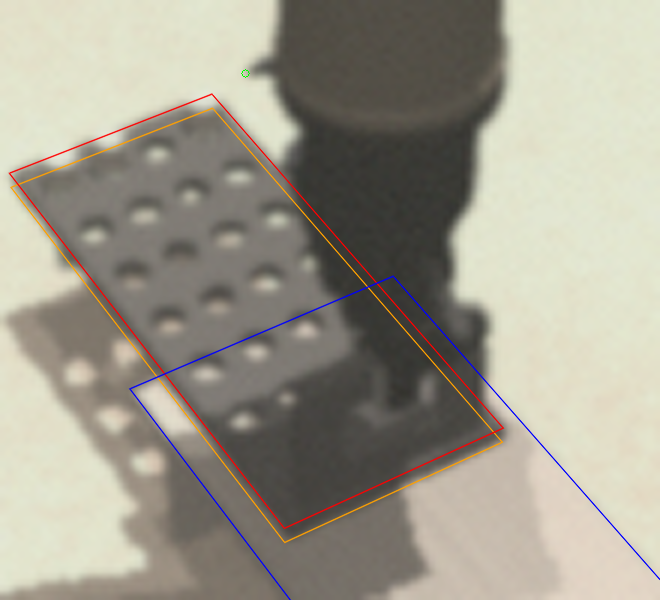

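View pics/ov_top6.png

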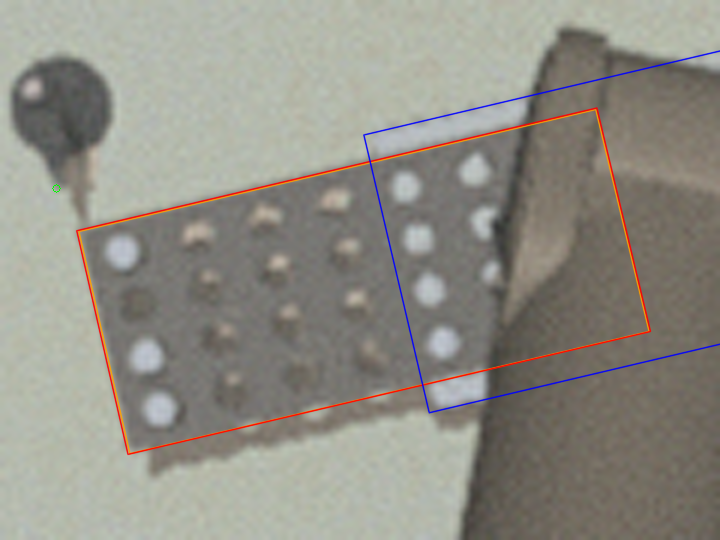

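View pics/ov_side0.png

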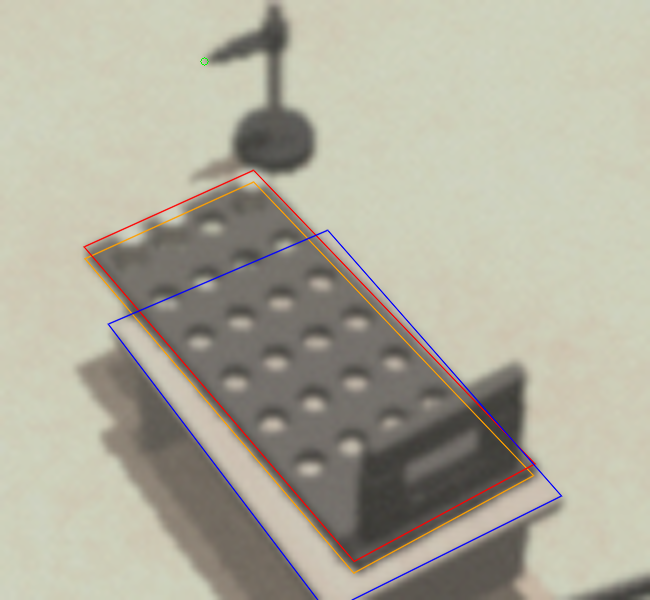

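Run:
```python
from ov import *
w,s,t=pickle.load(open("w6.pkl","rb")); st=np.load('st.npy')
de0=np.load('de.npy'); s0,t0=pickle.load(open("s0.pkl","rb"));tip=[.5716,.1918,.1]
overlay(t0,(11,270,175,70,50),"pics/z1.png",de0,st,tip)
overlay(t0,(11,315,220,70,50),"pics/z2.png",de0,st,tip)
a,b=np.cos(st[2]),np.sin(st[2]); x=.138
de=[st[0]+a*x,st[1]+b*x,st[2]]
overlay(t,(11,258,160,70,50),"pics/z3.png",de,st,tip)
overlay(t,(11,290,205,70,50),"pics/z4.png",de,st,tip)
for i in (1,3):
  A,B=cv2.imread(f"pics/z{i}.png"),cv2.imread(f"pics/z{i+1}.png")
  cv2.imwrite(f"pics/z{i}{i+1}.png",cv2.resize(np.vstack([A,B]),None,fx=.54,fy=.54,interpolation=cv2.INTER_AREA) if 0 else np.vstack([A,B])[:, :])
```

```text
(no output)
```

View pics/z1.png

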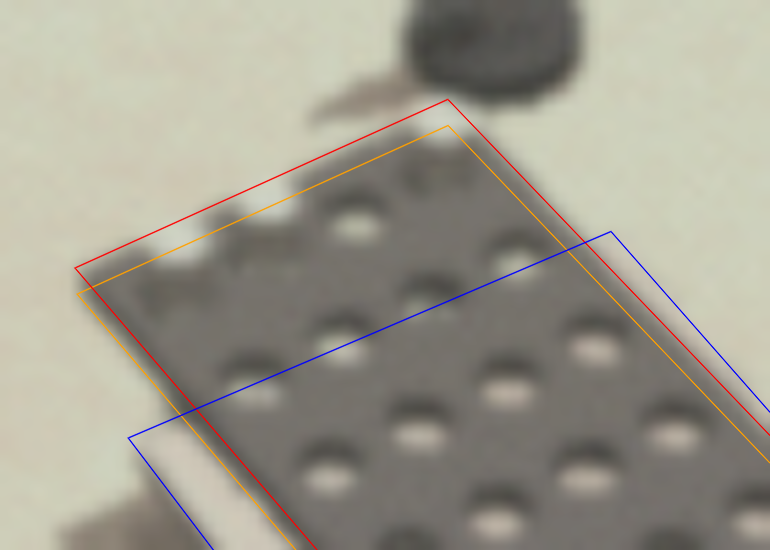

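View pics/z2.png

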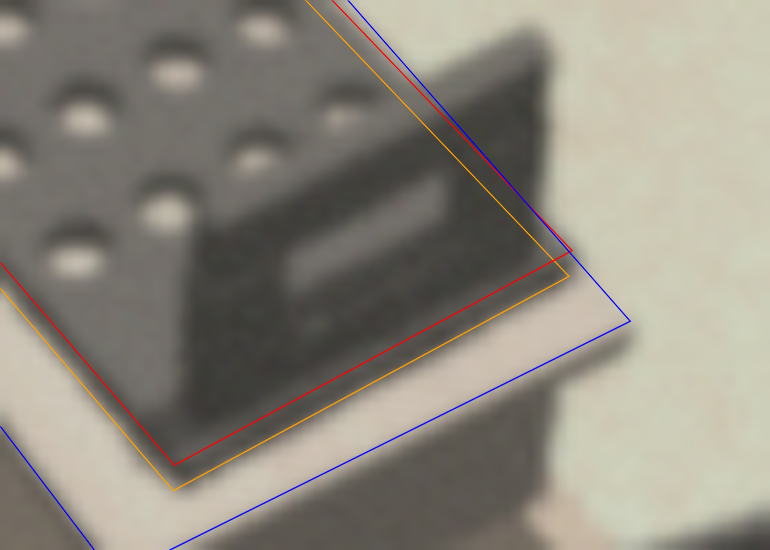

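View pics/z3.png

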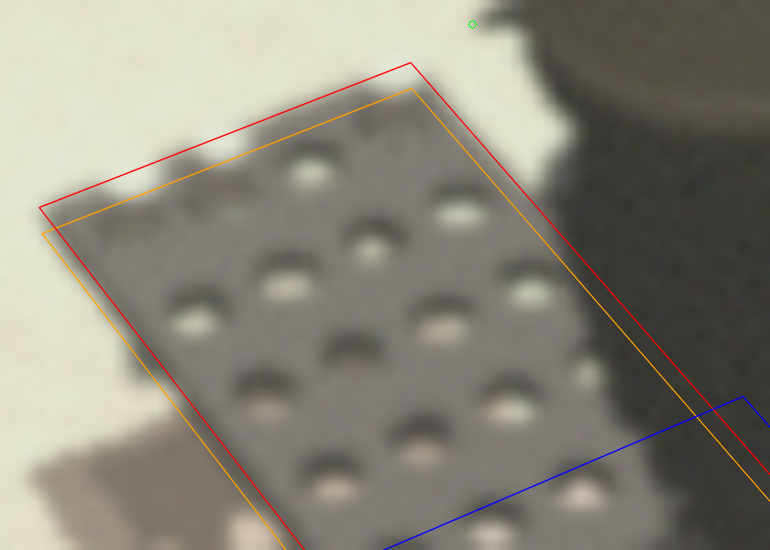

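View pics/z4.png

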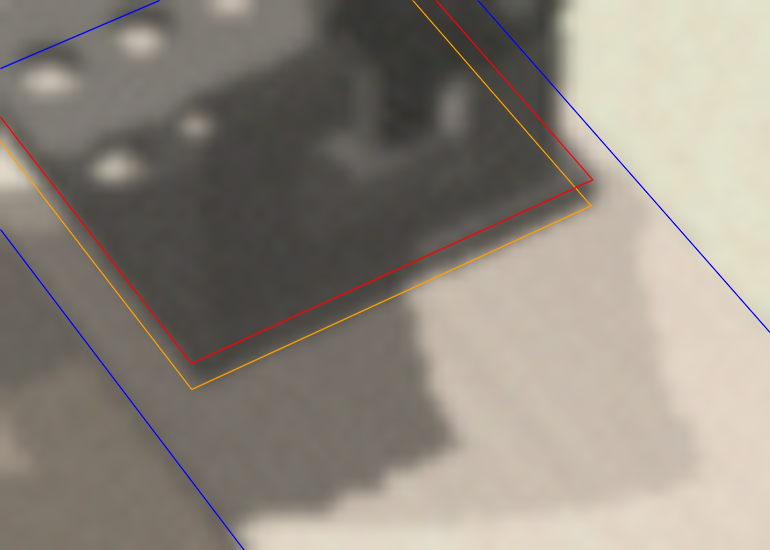

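```bash
python3 tgt.py .0135 .0014
```

```text
target [ 0.55143797 -0.09055171]
t 6.35 pos [ 0.5538 -0.0949  0.1469] shift cm [ 0.13  0.48 -0.  ] rotvec [-0.002   0.0036  0.0049] F [ 0.6 -6.9 16.5] T [-1.34  0.01  0.07] gap 0.0107 qdmax 0.002
```

Call:
carry_out(plan="0.05 0.2 0.15 -0.002 0.003 0.001 -1; 0.08 0.4 0.15 -0.002 0.003 0.001 -1; 0.1 0.6 0.15 -0.002 0.003 0.001 -1; 0.1 0.7 0.15 -0.002 0.003 0.001 -1; 0.1 0.7 0.15 -0.002 0.003 0.001 -1; 0.1 0.7 0.15 -0.002 0.003 0.001 -1")

```text
time: 6.95
ee_pos: [0.5527, -0.0903, 0.1469]
eef_rot: [[-0.972, -0.235, 0.004], [-0.235, 0.972, -0.002], [-0.004, -0.003, -1.0]]
contact_force: [2.1, -10.5, 16.4]
finger_gap: 0.011
```

```bash
python3 - <<'E'
from rig import *; from ov import *
w=snapshot("wrist"); s=snapshot("top"); t=snapshot("side"); pickle.dump((w,s,t),open("w7.pkl","wb"))
crop(w,60,85,120,60,6,"pics/w7a.png",1.2)
crop(w,450,90,130,60,6,"pics/w7b.png",1.2)
crop(w,440,290,130,60,6,"pics/w7c.png",1.2)
crop(t,255,155,70,50,11,"pics/t7.png",1.3)
crop(s,245,175,60,50,12,"pics/s7.png",1.5)
s0,t0=pickle.load(open("s0.pkl","rb"))
crop(s0,245,175,60,50,12,"pics/s7_0.png",1.5)
E
python3 tgt.py .0135 .0014
```

```text
target [ 0.55143797 -0.09055171]
t 7.1 pos [ 0.5527 -0.0903  0.1469] shift cm [ 0.13  0.   -0.  ] rotvec [-0.0026  0.0038  0.0024] F [  1.6 -10.3  16.5] T [-1.94 -0.08  0.05] gap 0.0108 qdmax 0.002
```

View pics/w7a.png

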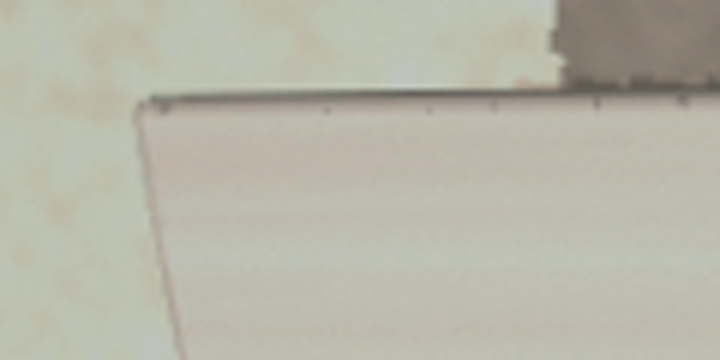

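View pics/w7b.png

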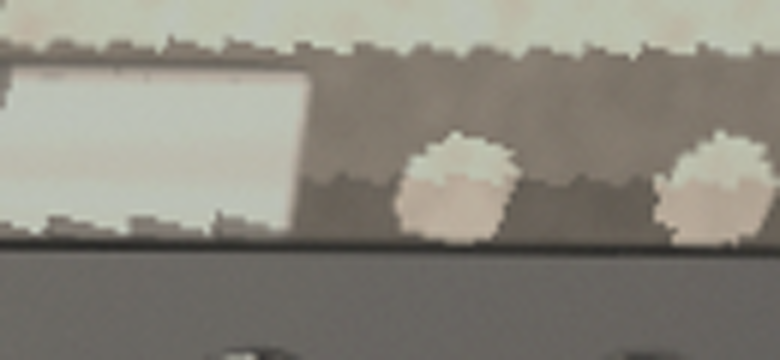

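View pics/w7c.png

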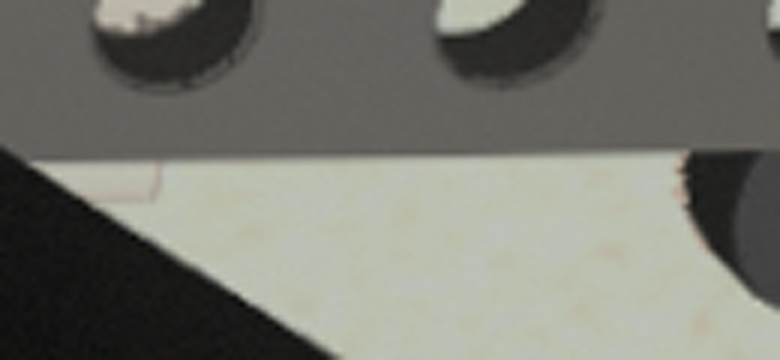

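View pics/t7.png

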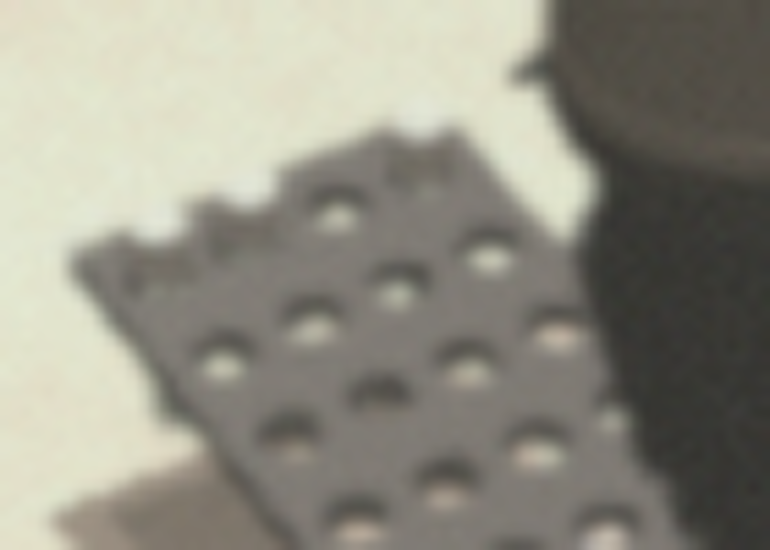

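View pics/s7.png

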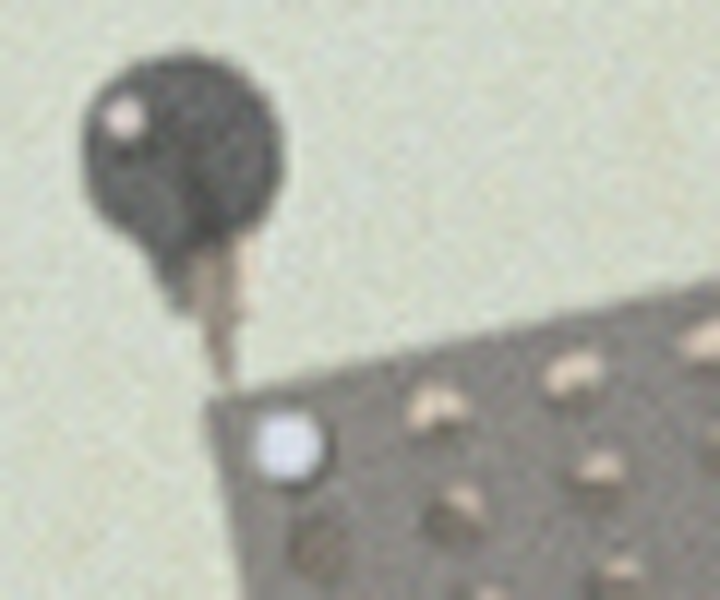

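View pics/s7_0.png

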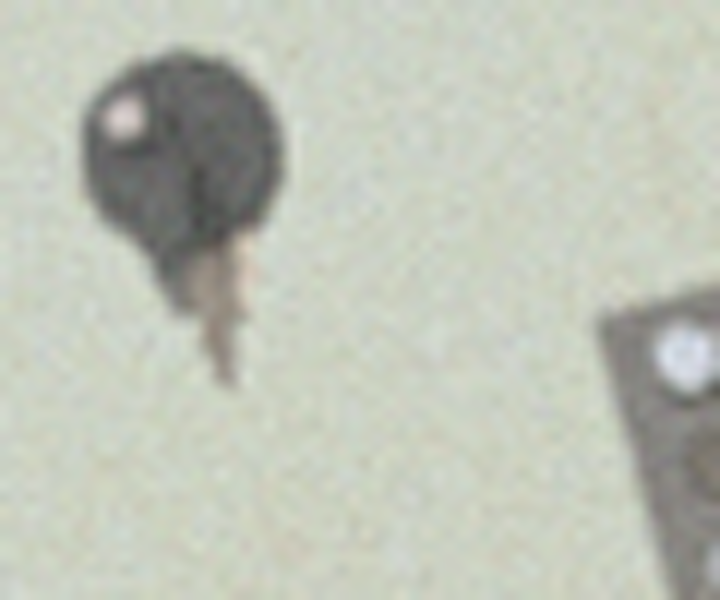

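Run:
```python
from chk import *
w,s,t=pickle.load(open("w7.pkl","rb"))
def line(name,cam,pts,tip,A):
    P=loc(st,ray_z(cam,up(pts,*A),.1)[:,:2])*1e3; T=loc(st,ray_z(cam,up([tip],*A),.1)[:,:2])[0]*1e3
    k=np.polyfit(P[:,1],P[:,0],1); print(name,'edge',P.round(1).tolist(),'tip',T.round(1),'to go (square edge)',(T[0]-P[:,0].mean()).round(1),'edge yaw deg',(-np.degrees(np.arctan(k[0]))).round(2))
line('side',t,[(70,258),(285,167),(375,130)],(512,75),(11,255,155))
line('top',s,[(207,405),(225,500),(245,595)],(183,317),(12,245,175))
A=(6,60,85);B=(6,450,90);C=(6,440,290);W=(1.25,0,0)
run(w,[([(160,98),(400,94),(700,90)],*A),([(20,67),(280,70)],*B)],[([(110,202),(150,201)],*C)],[([(140,130),(180,340)],*A)],[([(308,90),(296,200)],*B),([(161,175)],*C)],
[([(10,242),(400,246),(770,251)],*B)],[([(60,161),(400,156),(670,152)],*C)],[([(374,170),(373,185)],*W)],st,np.load('de.npy'))
```

```text
side edge [[279.8, 59.7], [282.5, -10.4], [283.2, -40.3]] tip [283.9 -86.4] to go (square edge) 2.1 edge yaw deg 2.03
top edge [[279.7, -59.3], [280.7, -34.0], [281.2, -8.6]] tip [280.7 -83.3] to go (square edge) 0.2 edge yaw deg -1.6
stand [ 0.5561 -0.104   1.8078] 103.57922621319494 [-0.3 -0.2 -0.2 -0.8 -0.8  1.1  1.2  2.   2.1 -1.6 -1.1 -1.4]
deck [0.5227 0.0372 1.8082] 103.59981043039075 [-0.  -0.1 -0.1  0.   0.1  0.   0.3 -0.3]
deck in stand mm [[145.14533942  -0.68662244]] dyaw deg 0.02058421719579698
```

Call:
carry_out(plan="0.05 0.1 0.15 -0.001 0.002 0 -1; 0.05 0.1 0.15 -0.001 0.002 0 -1; 0.05 0.1 0.15 -0.001 0.002 0 -1; 0.05 0.1 0.15 -0.001 0.002 0 -1; 0.05 0.1 0.15 -0.001 0.002 0 -1")

```text
time: 7.6
ee_pos: [0.5528, -0.0903, 0.1469]
eef_rot: [[-0.972, -0.234, 0.004], [-0.234, 0.972, -0.002], [-0.004, -0.002, -1.0]]
contact_force: [-5.1, -3.6, 23.4]
finger_gap: 0.011
```

```bash
python3 tgt.py .0135 .0014
python3 - <<'E'
from rig import *; from ov import *
s=snapshot("top"); t=snapshot("side"); w=snapshot("wrist"); pickle.dump((w,s,t),open("w8.pkl","wb"))
w0,s0,t0=pickle.load(open("w7.pkl","rb"))
st=np.load('st.npy'); a,b=np.cos(st[2]),np.sin(st[2]); x=.1433
de=[st[0]+a*x,st[1]+b*x,st[2]]
overlay(t,(7,255,150,100,80),"pics/ov8s.png",de,st,[.5716,.1918,.1])
overlay(s,(7,245,165,110,80),"pics/ov8t.png",de,st,[.5716,.1918,.1])
for n,p,q in (("w",w0,w),("s",s0,s),("t",t0,t)):
    A,B=[cv2.cvtColor(v["color"][:260],cv2.COLOR_BGR2GRAY).astype(np.float32) for v in (p,q)]
    print(n,cv2.phaseCorrelate(A,B), abs(A-B).mean())
E
```

```text
target [ 0.55143797 -0.09055171]
t 7.6 pos [ 0.5528 -0.0903  0.1469] shift cm [ 0.13  0.01 -0.  ] rotvec [-0.0025  0.0037  0.0017] F [-5.1 -3.6 23.4] T [-0.63  1.33  0.07] gap 0.011 qdmax 0.002
w ((0.00848748377092079, -0.06849611931855293), 0.9854744896623824) 0.86490387
s ((0.00791754174599646, -0.0019361707078076051), 0.9870892129121003) 2.3650482
t ((0.011156114873301703, 0.0045511616304168), 0.9741672288929974) 0.8678005
```

View pics/ov8s.png

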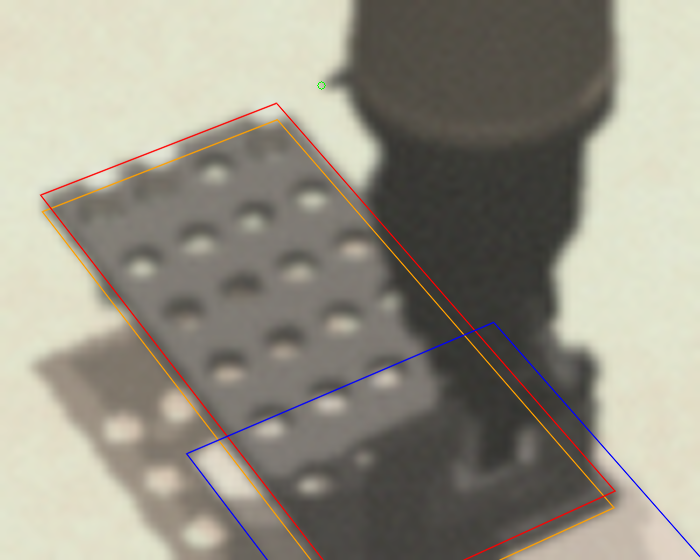

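View pics/ov8t.png

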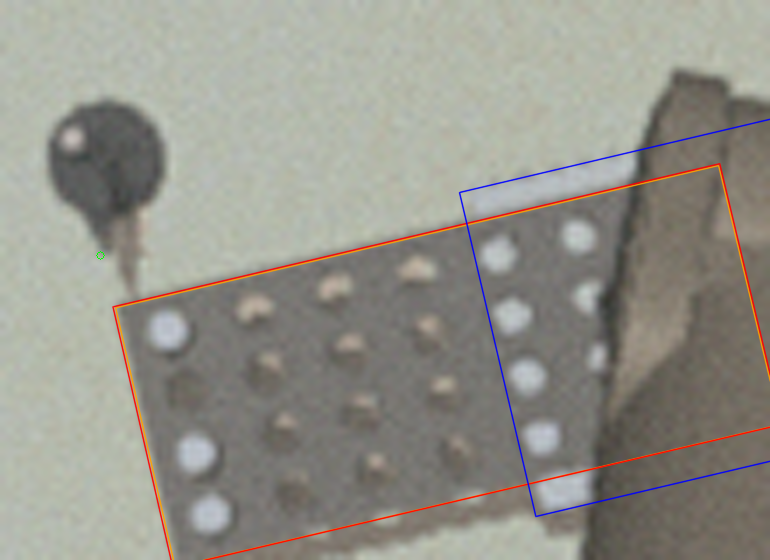

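Run:
```python
from ov import *
w,s,t=pickle.load(open("w8.pkl","rb"))
st=np.load('st.npy'); a,b=np.cos(st[2]),np.sin(st[2]); x=.1433
de=[st[0]+a*x,st[1]+b*x,st[2]]
overlay(t,(14,256,155,56,40),"pics/ov9s.png",de,st,[.5716,.1918,.1],1.2)
```

```text
(no output)
```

View pics/ov9s.png

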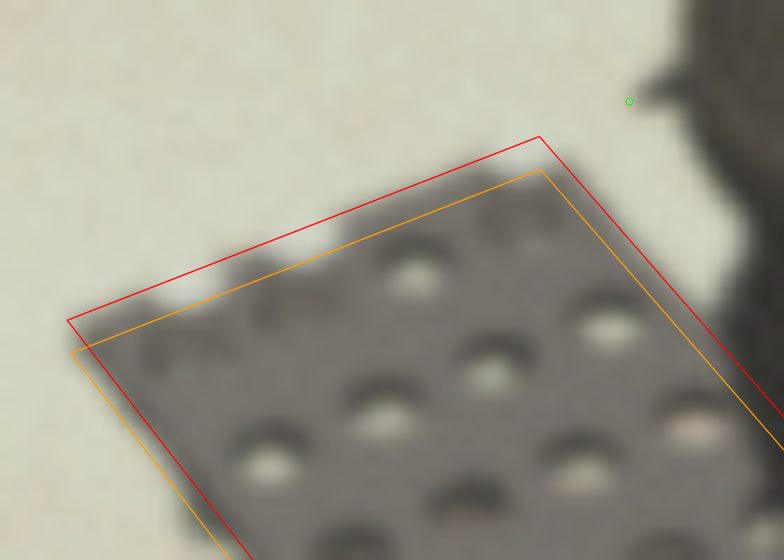

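```bash
python3 -c "
from rig import *
print(get_obs()['contact_force'],get_obs()['ee_pos'],get_obs()['time']); print(job_done())"
```

```text
[-4.37341225 -3.71476881 23.54564395] [ 0.55275279 -0.09032559  0.14687584] 7.75
the job is handed in; nothing more can be done
None
```

I pinched the deck's rear handle, squared and centred the deck during the first half of the slide, and slid it out about 107 mm until its front edge was level with the pointer tip. I handed it in at 7.75 s, still gripping at 70 N and pressing down with about 23 N.

My last checks:
- **Front edge against the tip:** the wrist and top views put the edge within about 0.2 mm of level. The side view disagreed slightly, putting it up to about 2 mm short, which is about the camera calibration error and my reading error.
- **Square and centred:** the wrist view gave about 0.02° of turn relative to the stand and 0.7 mm off centre. The side and top views gave edge angles of +2.0° and −1.6°. I put that scatter down to blurred corners and did not act on it.
- **Flat:** the tool's height stayed at 146.9 mm in every reading after gripping, with steady downward force, so I saw no sign of lifting or tipping. The tool itself tilted by about 3 to 4 mrad under load.
- **Other objects:** I planned no path near the logger, jar or rack and saw no contact. I did not measure their positions again at the end.

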